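# Seat a lens carrier's cone in the test stand's cup and rock it

### The arm

A 6-joint arm with a two-finger parallel gripper is mounted at the origin on the work surface. World frame = base frame: x ahead of the robot, y to its left, z up, the work surface at z = 0. Lengths are in mm, angles in degrees, forces in N, time in s.
With the tool pointing down it reaches from about 300 to 850 mm from the base axis. Payload 4.2 kg.
Tool frame: the origin (TCP) lies midway between the tips of the shut fingers; the grasp point (between the pads) lies 19 mm behind it; x points along the fingers, z is the direction in which the jaws open and shut, and the axes are right-handed (so a half turn about x gives the same grasp; the last joint's range is limited). The gripper opens to 91 mm and grips with 3 to 60 N. Pads are 32 mm wide; open, the fingers measure 118 mm over their backs; the gripper's body (76 mm by 178 mm) begins 60 mm behind the grasp point.
Start: joints at [73.396, 18.312, 89.639, -0, 72.044, -1.146], TCP at [153.261, 554.215, 213.976] pointing down, gripper open.
Joint ranges: [-177.97, 177.97], [-48.28, 115.42], [12.27, 149.76], [-77.06, 257.06], [2.81, 150.46], [-146.56, 146.56]. Speed limits (degrees/s): [147.25, 147.25, 180, 180, 180, 180].

### API

Orientations are given as [roll, pitch, yaw] about the fixed x, y, z axes, in that order (R = Rz(yaw) Ry(pitch) Rx(roll)).
In Python, from workcell import env gives the robot as it stands.
- The arm moves only by the tool send_rows, never from a script. Its argument "commands" is a list that holds one entry, the list of rows, each a list of 6 numbers: the shift along the tool's x, y, z normalised to -1 to 1, where 1 is 0.1 m, then the turn, a rotation vector about the tool's x, y, z normalised to -1 to 1, where 1 is 2 pi rad. In form: [[[x, y, z, wx, wy, wz], ...]]. A call has 1 to 20 rows; each row is the pose to reach, as a shift and turn from the pose commanded when the call began, along the tool's axes at that moment, turning the shorter way round; what a row does not reach only later rows make up. A row lasts 1/8 s, in which the tool goes at most 62.5 mm and 10.7 degrees, less where a joint would pass 70% of its speed; a pose out of reach is approached as far as the arm can. A call with a number of a shift or a turn outside -1 to 1 is refused whole. A call with a gripper value outside its range is refused whole. "jaw" is the closure, from -1 (fully open) to 1 (shut), so that 0 is half open, set as the call begins (left out, the last holds). The fingers move at their own pace and stop on an object; "force" is the grip in N (left out, the last holds). Time passes only in rows, so rows that repeat a pose let the fingers close. It gives the time, the measured TCP pose, the force and the opening at its end, in the units of the state.
- env.state(): the state, without advancing time (a new reading comes with each control period).
- env.grab_frame(name): name is "side" or "top" or "wrist"; returns (picture, depth): 400x640x3 uint8, red, green, blue; 400x640 float32, mm along the optical axis (not along the pixel's ray), 0 where there is no reading.
- env.get_calibration(name): a dict with "mtx" (3x3 intrinsics, pixels), "dist_coeffs" ([k1, k2, p1, p2, k3] as OpenCV has them; the pictures are not rectified), "camera_from_world" (4x4, takes a point from world to camera coordinates). Camera axes: x right, y up, looking along -z (the intrinsics and any distortion apply to the point x, -y, -z); pixel columns grow to the right and rows downward; lengths in mm; the calibration is good to about 2 mm. A picture is of the moment at which its call begins: read the wrist's pose just before it. get_calibration takes no time and is no camera call; for the wrist camera it gives the pose at the moment of the call.
- env.job_done(): hands the job in, once; it reports no verdict.
The state is a dict: "time_s": time; "qpos": joint angles; "qvel": joint speeds; "effort": joint torques, N m; "ee_pos": TCP position; "ee_rot": TCP orientation; "force": force on the tool from outside, world axes, zero at the start; "torque": the same for the moment, N m; "gripper_width": finger opening in mm.
Only numpy, scipy, OpenCV 4.12 (cv2) and the standard library are available. Lean on these libraries where they do the work, as an engineer would, in place of code of your own. Each camera call takes 0.05 s, during which the arm holds its last target.

### The job

Lift the lens carrier with the red knob out of the rack, set its cone in the brass cup of the black test stand and press it squarely home with a steady push of about 12 N, never loading the cup with more than 20 N. Keeping it held and lightly pressed into the cup, rock it some 8 degrees towards the yellow mark and then some 8 degrees the other way to check that it swings free, bring it back level and let go, so that it stands seated and upright in the cup. Leave everything else on the table as it is.

Things in the scene. Friction and masses are not known exactly. Their poses are not given: they have to be found in the camera images.
- carrier_red: lens carrier with a RED ball knob, nose down in one of the rack's wells. Origin: centre of the nose's flat underside, z up its axis. In mm: aluminium cone, radius 8 at z 0 to 20 at z 32; dark flange radius 24, z 32-38; clear lens radius 32, z 38-42; post radius 5; ball at z 70. 0.18 to 0.35 kg. In the rack its flange rests on the rack top, origin 8 above the table; lift it 35 to clear.
- red_knob (a point): centre of the red ball knob (radius 11 mm), on the carrier's axis, 70 mm above its origin. Pinched across its middle it is held stiffly, so turn the gripper with the carrier when rocking it; keep fingertips above the lens, whose top is 28 mm below this point
- stand: test stand, fixed: black column radius 50 mm (foot 62), 75 high; origin at its foot on the axis, z up. On the axis above it a brass cup rocks in a steel fork; pivot line parallel to the stand's y, fork arms at y +-39. Cup inside: cone matching the carrier's nose, mouth radius 18, wall 5. Seated, the carrier's flange is 5 above the rim, its nose 27 below it, its ball centre 43 above it
- stand_top (a point): centre of the column's top, 75 mm up. The cup's height setting varies and is NOT measured: the empty cup's rim is 119 to 149 mm above the table, its pivot line 10 below the rim, so a seated carrier's origin is 92 to 122 above the table: find it by touch. Fork and cup ride on a stiff cushion spring that gives 1 mm per 6 N pressed, 6 mm at most
- yellow_mark (a point): yellow mark on the column's top edge, on the stand's -x side, 41 mm from the axis
- cup_rock (a joint): rocking angle of the cup in rad: 0 level, positive when the top of the carrier leans towards the yellow mark (the stand's -x), negative away from it; spring-centred (0.35 N m per rad), stops at +-0.24
- cushion (a joint): how far the cup is pressed down on its cushion spring, in m: 0 with the cup empty, then 1 mm per 6 N of load on the cup (the resting carrier alone gives 0.3 to 0.6 mm)
- rack: grey rack block 90 x 260 x 40 (x, y, z), fixed; origin under its centre. Three wells 43 wide in its top at y -85, 0 and +85, each with a lens carrier in it; which is where differs
- carrier_blue: same kind of carrier with a BLUE knob, in another well: leave alone
- carrier_black: same kind of carrier with a BLACK knob, in another well: leave alone
- dropper: small clear bottle with black cap, radius 16, 75 high, origin under its centre: leave alone
- driver: screwdriver 150 long, lying: leave alone
- tin: white jar with green lid, radius 30, 50 high, origin under its centre: leave alone
- case: blue spectacle case 60 x 160 x 35 lying, origin under its centre: leave alone
- blank: green lens blank, disc radius 35, 12 thick, lying, origin under its centre: leave alone
Not all that is in view belongs to the job. What is shaped like the carrier_red but brown or purple is not meant.

How it is judged (in metres and radians):
On the way, in this order (a step that is already met when the one before it is completed fails the run):
1. the red-knobbed carrier stands upright in the cup (axis within 4 mm of the stand's, leaning under 5 degrees) and the cup is pressed down on its spring by more than 1.33 mm (8 N) (value of joint cushion above 0.00133 m and contact force between carrier_red and stand above 1 N and horizontal distance between carrier_red and stand below 0.004 m and angle between carrier_red's own z axis and vertical below 0.087 rad and z of carrier_red in the frame of stand between 0.083 and 0.125 m), for 0.3 s.
2. seated in the cup, it is rocked towards the yellow mark by more than 0.1 rad, cup and carrier together (value of joint cup_rock above 0.1 rad and angle between carrier_red's own z axis and vertical above 0.06 rad and contact force between carrier_red and stand above 1 N and z of carrier_red in the frame of stand between 0.083 and 0.125 m), for 0.1 s.
3. seated in the cup, it is rocked away from the yellow mark by more than 0.1 rad (value of joint cup_rock below -0.1 rad and angle between carrier_red's own z axis and vertical above 0.06 rad and contact force between carrier_red and stand above 1 N and z of carrier_red in the frame of stand between 0.083 and 0.125 m), for 0.1 s.
At the end, for the whole second after the job is handed in: the red-knobbed carrier rests in the cup by its own weight (spring down less than 0.9 mm), its axis within 3 mm of the stand's, leaning less than 0.05 rad, the cup level within 0.04 rad, at rest and let go (horizontal distance between carrier_red and stand below 0.003 m and angle between carrier_red's own z axis and vertical below 0.05 rad and z of carrier_red in the frame of stand between 0.083 and 0.125 m and contact force between carrier_red and stand above 1 N and value of joint cushion below 0.0009 m and value of joint cup_rock between -0.04 and 0.04 rad and linear speed of carrier_red below 0.02 m/s and angular speed of carrier_red below 0.2 rad/s); the robot touches nothing.
It fails at once if the cup is loaded with more than 20 N (its spring pressed down over 3.33 mm) (value of joint cushion above 0.00333 m).
It fails at once if the robot itself touches the test stand with more than 5 N (contact force between any of the fingers, the arm and stand above 5 N).
It fails at once if another carrier or another loose thing on the table is moved by more than 15 mm (distance of any of carrier_blue, carrier_black, dropper, driver, tin, case, blank from where it was at the start of the episode above 0.015 m).
It also fails if it takes over 64 s, if anything falls off the work surface, if the arm or the gripper's body presses on something with over 40 N, if the wrist force passes 120 N, or if a joint passes its speed limit or range.

## Working session

There is one attempt and no reset: what is moved stays moved. The work goes in short steps, Python scripts to look and compute and a tool call to move; the robot and the scene stay as the last step left them, time stands still between calls to the robot, and variables do not carry over. Pictures are saved under pics/ and viewed, and the job is handed in when it is done.

Besides the shell and the picture viewer there is one more tool, called by a JSON object that holds its "name" and its "arguments". send_rows: Moves the arm, as the interface text tells. Its arguments: {"type":"object","properties":{"commands":{"type":"array","items":{"type":"array","items":{"type":"array","items":{"type":"number","minimum":-1,"maximum":1}}}},"jaw":{"type":"number"},"force":{"type":"number"}},"required":["commands"]}

```bash
mkdir -p pics
python3 - <<'E'
from workcell import env
import cv2,numpy as np,pickle
print(env.state())
for n in ['side','top']:
    c=env.get_calibration(n); im,d=env.grab_frame(n); 
    np.savez(f'{n}0.npz',im=im,d=d,**{k:np.array(v) for k,v in c.items()})
    cv2.imwrite(f'pics/{n}0.png',im[:,:,::-1]); print(n,c)
E
```

```text
{'time_s': 0.0, 'qpos': array([ 7.33948486e+01,  1.83521230e+01,  8.97081546e+01, -1.40391591e-03,
        7.20437560e+01, -1.14547308e+00]), 'qvel': array([ 0.07690168,  0.09462062,  0.18071921, -0.13873937, -0.06201313,
       -0.10360943]), 'effort': array([-3.00950465e-03, -4.12463737e+01, -2.31971580e+01,  7.25627365e-02,
        4.58649639e-02, -1.45558815e-04]), 'ee_pos': array([153.12587732, 553.69604919, 213.10360984]), 'ee_rot': array([ 179.58958886,   89.89595779, -105.86965544]), 'force': array([ 0.39554529, -0.231246  , -0.00573074]), 'torque': array([-0.03000319, -0.04367363,  0.05047223]), 'gripper_width': 90.8754163445567}
side {'mtx': array([[494.74947796,   0.        , 315.29011643],
       [  0.        , 494.74947796, 194.01906142],
       [  0.        ,   0.        ,   1.        ]]), 'dist_coeffs': array([-0.12641496,  0.        ,  0.        ,  0.        ,  0.        ]), 'camera_from_world': array([[ 9.47266020e-01, -3.20054020e-01, -1.58906485e-02,
        -5.03405547e+02],
       [ 1.97150410e-01,  5.42979411e-01,  8.16275122e-01,
        -1.82149440e+02],
       [-2.52623839e-01, -7.76362533e-01,  5.77444727e-01,
        -1.27950467e+03],
       [ 0.00000000e+00,  0.00000000e+00,  0.00000000e+00,
         1.00000000e+00]])}
top {'mtx': array([[387.25364681,   0.        , 320.82905148],
       [  0.        , 387.25364681, 196.04243932],
       [  0.        ,   0.        ,   1.        ]]), 'dist_coeffs': array([-0.08038465,  0.        ,  0.        ,  0.        ,  0.        ]), 'camera_from_world': array([[ 4.03745352e-04, -9.99883018e-01,  1.52900963e-02,
         2.98046353e+00],
       [ 9.97136607e-01,  1.55878359e-03,  7.56052771e-02,
        -5.34189060e+02],
       [-7.56202666e-02,  1.52157895e-02,  9.97020589e-01,
        -1.12518676e+03],
       [ 0.00000000e+00,  0.00000000e+00,  0.00000000e+00,
         1.00000000e+00]])}
```

View pics/side0.png

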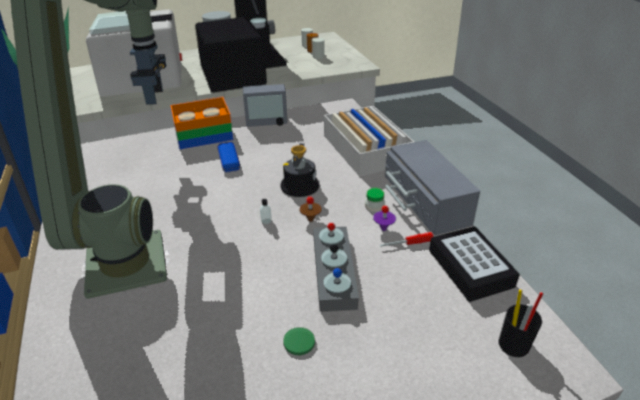

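View pics/top0.png

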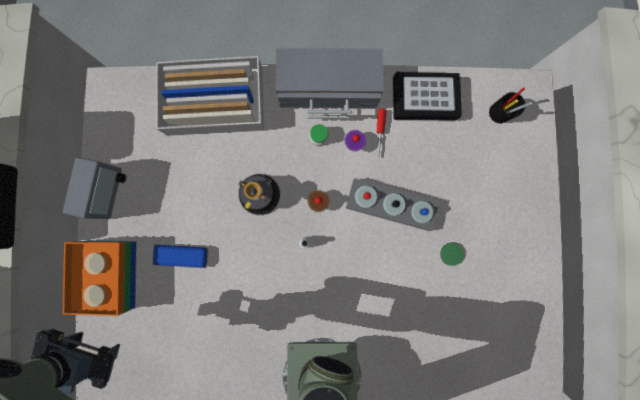

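Red-knobbed candidates in the top view are the clear-lens one in the rack (366,196), a brown one (317,201) and a purple one (355,140). Only the one in the rack has a clear lens and sits in a well. I'll confirm it in enlarged crops.

Run:
```python
import cv2,numpy as np
t=np.load('top0.npz');s=np.load('side0.npz')
a=cv2.resize(t['im'][150:250,220:460],None,fx=3.3,fy=3.3,interpolation=cv2.INTER_CUBIC)
b=cv2.resize(s['im'][135:315,260:410],None,fx=3.3,fy=3.3,interpolation=cv2.INTER_CUBIC)
cv2.imwrite('pics/tc.png',a[:,:,::-1]);cv2.imwrite('pics/sc.png',b[:,:,::-1])
```

```text
(no output)
```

View pics/tc.png

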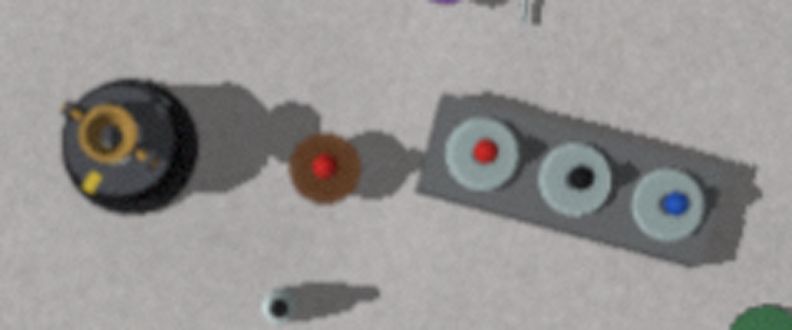

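View pics/sc.png

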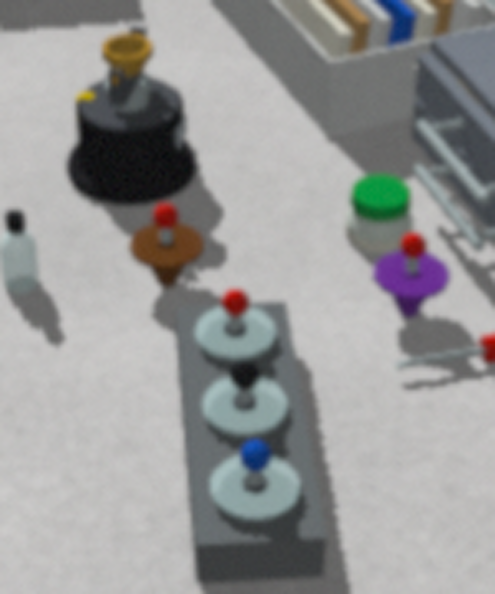

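The crops confirm the carrier in the rack, at top (367,196) and side (331,226). The cup mouth is at top (253,191) and side (298.5,149.5). Next I triangulate.

```bash
cat > h.py <<'E'
import numpy as np,cv2
from scipy.optimize import least_squares
def ray(c,px):
    p=cv2.undistortPoints(np.array([[px]],float),np.array(c['mtx']),np.array(c['dist_coeffs']))[0,0]
    T=np.array(c['camera_from_world']);R=T[:3,:3];o=-R.T@T[:3,3]
    d=R.T@np.array([p[0],-p[1],-1.]); return o,d
def atz(c,px,z):
    o,d=ray(c,px); return o+d*(z-o[2])/d[2]
def atd(c,px,dep):
    o,d=ray(c,px); return o+d*dep
def tri(rs):
    A=0;b=0
    for o,d in rs:
        d=d/np.linalg.norm(d);P=np.eye(3)-np.outer(d,d);A=A+P;b=b+P@o
    x=np.linalg.solve(A,b); return x,[np.linalg.norm((np.eye(3)-np.outer(d,d)/(d@d))@(x-o)) for o,d in rs]
def proj(c,X):
    T=np.array(c['camera_from_world']);q=T[:3,:3]@np.asarray(X,float)+T[:3,3];q=np.array([q[0],-q[1],-q[2]])
    return cv2.projectPoints(q[None],np.zeros(3),np.zeros(3),np.array(c['mtx']),np.array(c['dist_coeffs']))[0][0,0]
E
python3 - <<'E'
from h import *
t=np.load('top0.npz');s=np.load('side0.npz')
def cen(im,m,x0,x1,y0,y1):
    sub=m(im[y0:y1,x0:x1].astype(int));y,x=np.nonzero(sub);return (x.mean()+x0,y.mean()+y0,len(x))
red=lambda i:(i[...,0]>120)&(i[...,1]<70)&(i[...,2]<70)
a=cen(t['im'],red,355,380,185,210);b=cen(s['im'],red,320,345,215,240);print(a,b)
print('red tri',tri([ray(t,a[:2]),ray(s,b[:2])]),atz(t,a[:2],78),atz(s,b[:2],78))
blue=lambda i:(i[...,2]>120)&(i[...,0]<70)
a=cen(t['im'],blue,410,440,200,222);b=cen(s['im'],blue,325,350,260,285);print(a,b)
print('blue tri',tri([ray(t,a[:2]),ray(s,b[:2])]),atz(t,a[:2],78),atz(s,b[:2],78))
print('cup',tri([ray(t,(252.7,190.6)),ray(s,(298.5,149.5))]))
for z in (119,134,149): print(z,atz(t,(252.7,190.6),z),atz(s,(298.5,149.5),z))
ye=lambda i:(i[...,0]>150)&(i[...,1]>130)&(i[...,2]<60)
a=cen(t['im'],ye,240,256,196,212);b=cen(s['im'],ye,275,300,158,172);print('yel',a,b,atz(t,a[:2],75),atz(s,b[:2],75),tri([ray(t,a[:2]),ray(s,b[:2])]))
# column top depth band
d=t['d'];pts=[]
for y in range(170,216):
  for x in range(235,285):
    if d[y,x]>0: pts.append(atd(t,(x,y),d[y,x]))
pts=np.array(pts)
m=(pts[:,2]>60)&(pts[:,2]<90);p=pts[m];print(len(p),p.min(0),p.max(0),p.mean(0))
c,r=cv2.minEnclosingCircle(p[:,:2].astype(np.float32));print(c,r)
m=(pts[:,2]>105);p=pts[m];print('cup hi',len(p),p.min(0),p.max(0))
E
```

```text
(np.float64(366.41379310344826), np.float64(195.55172413793105), 29) (np.float64(330.3529411764706), np.float64(225.11764705882354), 17)
red tri (array([ 531.53454416, -123.92818105,   79.16414799]), [np.float64(0.24345637717735036), np.float64(0.2434563771771567)]) [ 531.38884871 -124.01720997   78.        ] [ 532.27732183 -122.60535904   78.        ]
(np.float64(424.0), np.float64(211.4), 35) (np.float64(335.88235294117646), np.float64(270.5), 34)
blue tri (array([ 486.28954235, -286.46160375,   80.99781268]), [np.float64(0.3197774327193783), np.float64(0.3197774327193953)]) [ 486.70602222 -287.40647496   78.        ] [ 487.08255705 -283.52484471   78.        ]
cup (array([541.68146126, 186.80222764, 131.78744532]), [np.float64(1.7126276993802003), np.float64(1.7126276993802105)])
119 [541.16411748 189.27666225 119.        ] [549.42806534 207.75327088 119.        ]
134 [539.81833187 186.85602745 134.        ] [542.32987073 182.83650393 134.        ]
149 [538.47254627 184.43539264 149.        ] [535.23167612 157.91973697 149.        ]
yel (np.float64(246.8), np.float64(205.6), 5) (np.float64(286.2), np.float64(163.6), 5) [502.76336947 212.43110178  75.        ] [509.0514961  211.14378305  75.        ] (array([505.86903729, 211.63688236,  75.15426979]), [np.float64(3.2065135741972934), np.float64(3.2065135741971873)])
640 [490.51331087 139.54734062  60.32317281] [586.79404955 235.4424188   83.00429411] [537.23074609 183.40317496  76.05911996]
(539.144775390625, 186.2335662841797) 50.68926239013672
cup hi 265 [512.40596668 149.84339906 105.02251952] [566.29967591 224.26212362 139.91956291]
```

```bash
cat >> h.py <<'E'
from scipy.spatial.transform import Rotation as Rot
def pose(st): return np.array(st['ee_pos']),Rot.from_euler('xyz',st['ee_rot'],degrees=True)
def tdown(yaw_deg): # tool x down, tool z (jaw axis) at heading yaw
    a=np.radians(yaw_deg);z=np.array([np.cos(a),np.sin(a),0]);x=np.array([0,0,-1.]);y=np.cross(z,x)
    return Rot.from_matrix(np.c_[x,y,z])
def cmd(st,P,R):
    p,r=pose(st); return np.round(np.r_[r.inv().apply(np.array(P)-p)/100,(r.inv()*R).as_rotvec()/(2*np.pi)],4)
E
python3 - <<'E'
from h import *
from workcell import env
st=env.state();p,r=pose(st);print(r.as_matrix().round(3))
for y in (-15.3,164.7): print(y,cmd(st,[531.4,-124,175],tdown(y)))
c=env.get_calibration('wrist');T=np.array(c['camera_from_world']);print(T, -T[:3,:3].T@T[:3,3], c['mtx'])
s=np.load('side0.npz');t=np.load('top0.npz')
E
```

```text
[[-0.    -0.964  0.267]
 [-0.002  0.267  0.964]
 [-1.     0.    -0.002]]
-15.3 [ 3.9080e-01 -5.4525e+00 -5.5234e+00  2.4960e-01 -2.0000e-04  2.0000e-04]
164.7 [ 3.9080e-01 -5.4525e+00 -5.5234e+00 -2.5040e-01 -2.0000e-04 -2.0000e-04]
[[ 2.65942101e-01  9.63985941e-01 -2.42996309e-03 -5.74156586e+02]
 [-9.22907826e-01  2.53879920e-01 -2.89458340e-01  3.31288099e+01]
 [-2.78416851e-01  7.92217911e-02  9.57187528e-01 -3.93001582e+02]
 [ 0.00000000e+00  0.00000000e+00  0.00000000e+00  1.00000000e+00]] [ 73.84898373 576.20242613 384.37044437] [[292.62919614   0.         319.95189736]
 [  0.         292.62919614 204.44291614]
 [  0.           0.           1.        ]]
```

{"name": "send_rows", "arguments": {"commands": [[[0,-0.45,-0.35,0,0,0],[0,-0.886,-0.7,0,0,0],[0,-0.886,-0.7,0,0,0]]]}}

```text
time_s: 0.48
ee_pos: [221.3, 460.4, 213.8]
ee_rot: [-167.6, 89.9, -93.3]
force: [0.9, 0.0, -0.0]
gripper_width: 90.9
```

{"name": "send_rows", "arguments": {"commands": [[[0,-0.45,-0.35,0,0,0],[0,-0.886,-0.7,0,0,0],[0,-0.886,-0.7,0,0,0]]]}}

```text
time_s: 0.85
ee_pos: [287.8, 370.4, 213.9]
ee_rot: [179.9, 90.0, -105.8]
force: [-0.0, 0.6, 0.3]
gripper_width: 91.4
```

{"name": "send_rows", "arguments": {"commands": [[[0,-0.45,-0.35,0,0,0],[0,-0.886,-0.7,0,0,0],[0,-0.886,-0.7,0,0,0]]]}}

```text
time_s: 1.23
ee_pos: [354.6, 280.3, 213.9]
ee_rot: [5.7, 90.0, 80.0]
force: [-0.7, 1.1, 0.6]
gripper_width: 91.3
```

{"name": "send_rows", "arguments": {"commands": [[[0,-0.45,-0.35,0,0,0],[0,-0.886,-0.7,0,0,0],[0,-0.886,-0.7,0,0,0],[0,-0.886,-0.7,0,0,0]]]}}

```text
time_s: 1.72
ee_pos: [419.6, 191.7, 213.7]
ee_rot: [54.2, 89.9, 128.8]
force: [-0.1, 0.5, -0.8]
gripper_width: 91.3
```

Run:
```python
from h import *
from workcell import env
st=env.state();print(st['time_s'],st['ee_pos'],st['ee_rot'],st['qvel'].round(1))
c=env.get_calibration('wrist'); im,d=env.grab_frame('wrist')
np.savez('w1.npz',im=im,d=d,**{k:np.array(v) for k,v in c.items()})
cv2.imwrite('pics/w1.png',im[:,:,::-1])
for z in (75,132): print(proj(c,[540,186.5,z]))
```

```text
1.725 [419.63167455 191.653249   213.74463599] [ 54.19395939  89.91431826 128.78902282] [ 1.  -0.3  0.4 -0.3  0.1 -0.4]
[342.04240069 288.37938778]
[346.03433267 319.53994699]
```

View pics/w1.png

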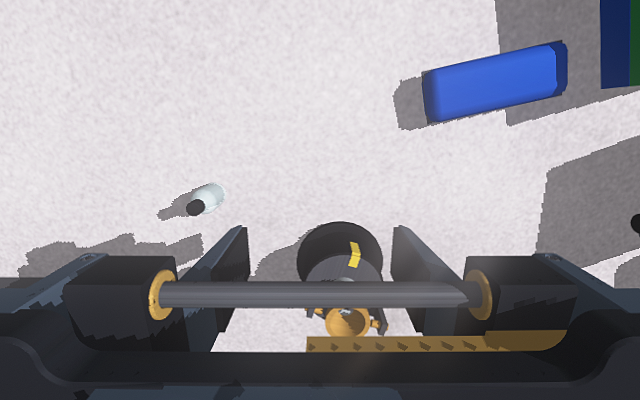

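Run:
```python
from h import *
w=np.load('w1.npz');a=cv2.resize(w['im'][210:350,270:410],None,fx=4.2,fy=4.2,interpolation=cv2.INTER_CUBIC)
cv2.imwrite('pics/w1c.png',a[:,:,::-1])
d=w['d'];print(d[300:340:4,318:378:5].round(0))
for px in [(x,y) for y in range(304,340,4) for x in (322,328,334,347,360,366,372)]:
    D=d[px[1],px[0]]
    if D>0: print(px,atd(w,px,D).round(0),end=';')
```

```text
[[ 86.  86.  86.  86.  86.  87.  85.  86.  87.  87.  86.  87.]
 [ 87.  87.  86.  88.  87.  87.  87.   0.  86.  87.  87.  88.]
 [ 89.  89.  90.  89.  89.  90.  89.  89.  89.  89.  88.  89.]
 [300. 361. 294. 292. 338. 337. 339. 318. 308. 293. 332. 331.]
 [365. 365. 294. 308. 317. 320. 321. 315. 310. 293. 294. 331.]
 [456. 456. 296. 308. 314. 316. 318. 314.   0. 299. 295. 309.]
 [457. 458. 296. 306. 312. 313. 313. 311. 308. 300. 297. 305.]
 [460. 459. 299. 302. 309. 310. 310. 308. 305. 300. 297. 462.]
 [464. 461.   0. 301. 305. 307. 307. 305. 302. 300. 463. 462.]
 [465. 464. 465. 300. 301. 303. 304.  79.  81.  81.  80.  79.]]
(322, 304) [392. 200. 310.];(328, 304) [392. 202. 311.];(334, 304) [394. 203. 309.];(347, 304) [394. 207. 310.];(360, 304) [395. 211. 311.];(366, 304) [396. 213. 310.];(372, 304) [395. 214. 311.];(322, 308) [395. 199. 308.];(328, 308) [395. 201. 308.];(334, 308) [396. 203. 308.];(347, 308) [397. 207. 309.];(360, 308) [398. 211. 308.];(366, 308) [399. 212. 308.];(372, 308) [399. 214. 309.];(322, 312) [565. 155.  77.];(328, 312) [525. 171. 134.];(334, 312) [526. 177.
[... 567 characters left out ...]
(334, 324) [547. 172. 126.];(347, 324) [553. 185. 123.];(360, 324) [551. 199. 130.];(366, 324) [547. 205. 136.];(372, 324) [554. 211. 130.];(322, 328) [649. 132.   0.];(328, 328) [542. 167. 135.];(334, 328) [547. 172. 131.];(347, 328) [556. 184. 125.];(360, 328) [553. 198. 133.];(366, 328) [552. 204. 136.];(372, 328) [670. 208.   1.];(322, 332) [656. 130.   1.];(334, 332) [549. 171. 135.];(347, 332) [557. 184. 130.];(360, 332) [555. 197. 136.];(366, 332) [556. 203. 137.];(372, 332) [679. 206.  -1.];(322, 336) [663. 128.   1.];(328, 336) [666. 137.   0.];(334, 336) [553. 170. 137.];(347, 336) [558. 183. 134.];(360, 336) [399. 209. 319.];(366, 336) [400. 210. 318.];(372, 336) [400. 212. 318.];
```

View pics/w1c.png

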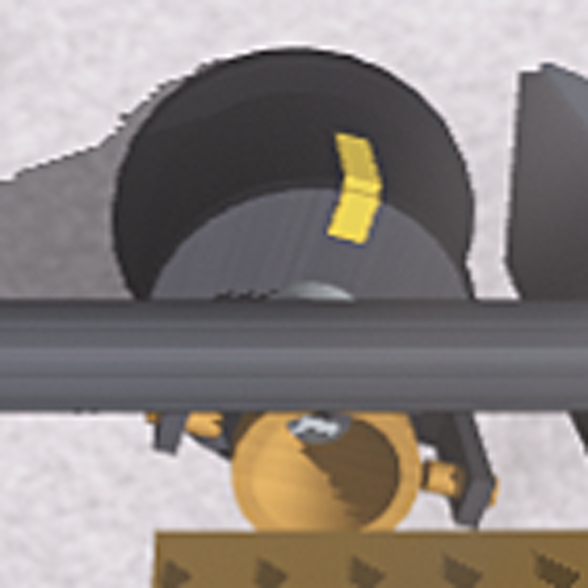

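Run:
```python
from h import *
for n,box in (('w1',(300,395,308,345)),('top0',(235,275,170,215)),('side0',(275,325,135,170))):
    w=np.load(n+'.npz');d=w['d'];P=[]
    for y in range(box[2],box[3]):
        for x in range(box[0],box[1]):
            if d[y,x]>0:P.append(atd(w,(x,y),d[y,x]))
    P=np.array(P);rr=np.hypot(P[:,0]-540,P[:,1]-186.5)
    m=(P[:,2]>131)&(P[:,2]<141)&(rr<27);Q=P[m]
    def f(v):
        r=np.hypot(Q[:,0]-v[0],Q[:,1]-v[1]);return np.where(r>23,r-23,np.where(r<17,17-r,0))
    s=least_squares(f,[540,186.5],loss='soft_l1')
    r=np.hypot(Q[:,0]-s.x[0],Q[:,1]-s.x[1]);sel=(r>18)&(r<23)
    print(n,len(Q),s.x,s.cost,'z',np.median(Q[sel,2]), 'bbox',Q.min(0)[:2],Q.max(0)[:2],(Q.min(0)+Q.max(0))[:2]/2)
```

```text
w1 536 [540.1080394  186.74242666] 7.0907378748530885 z 135.78271461577302 bbox [520.82889566 163.66604592] [560.20668192 209.72793253] [540.51778879 186.69698923]
top0 122 [539.34649314 187.83063703] 11.360810232584031 z 135.63328826134057 bbox [517.10182788 167.11466747] [562.86759713 209.6792609 ] [539.98471251 188.39696419]
side0 64 [542.07407764 183.36552903] 8.398402062288556 z 134.25094294921655 bbox [519.16608807 160.30182014] [565.26265137 203.65369559] [542.21436972 181.97775787]
```

{"name": "send_rows", "arguments": {"commands": [[[0.0,-0.32,-0.46,0,0,0],[0.1,-0.64,-0.915,0,0,0],[0.1,-0.64,-0.915,0,0,0]]]}}

```text
time_s: 2.15
ee_pos: [457.4, 84.0, 203.4]
ee_rot: [111.0, 89.9, -174.6]
force: [-1.0, -0.1, -0.0]
gripper_width: 90.9
```

{"name": "send_rows", "arguments": {"commands": [[[0.0,-0.32,-0.46,0,0,0],[0.1,-0.64,-0.915,0,0,0],[0.1,-0.64,-0.915,0,0,0]]]}}

```text
time_s: 2.52
ee_pos: [495.3, -20.7, 193.3]
ee_rot: [76.5, 89.9, 150.9]
force: [0.0, 0.7, -0.6]
gripper_width: 91.6
```

{"name": "send_rows", "arguments": {"commands": [[[0.0,-0.32,-0.46,0.02,0,0],[0.1,-0.64,-0.915,0.05,0,0],[0.1,-0.64,-0.915,0.08,0,0],[0.1,-0.64,-0.915,0.11,0,0],[0.1,-0.64,-0.915,0.14,0,0],[0.1,-0.64,-0.915,0.165,0,0],[0.1,-0.64,-0.915,0.19,0,0],[0.1,-0.64,-0.915,0.22,0,0],[0.1,-0.64,-0.915,0.25,0,0],[0.1,-0.64,-0.915,0.25,0,0]]]}}

```text
time_s: 3.78
ee_pos: [532.4, -123.0, 184.2]
ee_rot: [90.7, 89.9, 75.5]
force: [-1.1, 0.9, -0.2]
gripper_width: 91.2
```

Run:
```python
from h import *
from workcell import env
st=env.state();print(st['time_s'],st['ee_pos'],st['qpos'].round(1),st['qvel'].round(1))
print(pose(st)[1].as_matrix().round(3))
print(cmd(st,[531.4,-123.7,59],tdown(-15.3)))
c=env.get_calibration('wrist'); im,d=env.grab_frame('wrist')
np.savez('w2.npz',im=im,d=d,**{k:np.array(v) for k,v in c.items()})
cv2.imwrite('pics/w2.png',im[:,:,::-1])
for P in ([531.4,-123.7,78],): print(proj(c,P))
w=np.load('w1.npz')
for px in ((353.3,261),(355,254.5)):print(atz(w,px,75))
```

```text
3.775 [ 532.40860246 -122.95184767  184.22638301] [-14.2  16.9  96.1   0.1  66.9   0.9] [-0.7  0.1 -0.  -0.4 -0.2 -2.3]
[[ 0.     0.262  0.965]
 [ 0.001  0.965 -0.262]
 [-1.     0.001 -0.   ]]
[ 1.2523e+00 -1.1200e-02 -7.8000e-03  4.0000e-04 -0.0000e+00 -2.0000e-04]
[319.29046812 203.90516588]
[507.74359123 208.24288641  75.        ]
[500.07496957 212.11715694  75.        ]
```

View pics/w2.png

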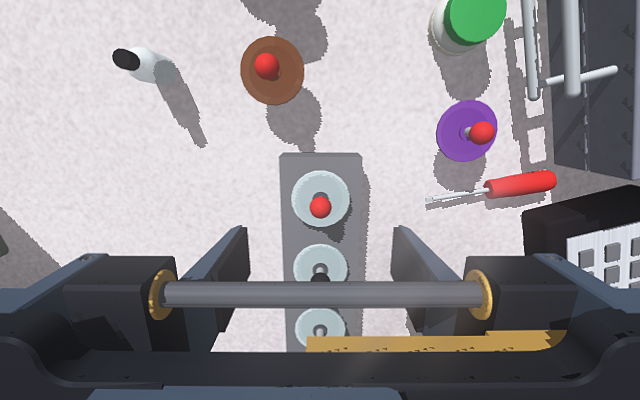

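Run:
```python
from h import *
w=np.load('w2.npz');i=w['im'].astype(int)
m=(i[...,0]>110)&(i[...,1]<70)&(i[...,2]<70);m[:, :300]=0;m[:,340:]=0;m[:190]=0;m[225:]=0
y,x=np.nonzero(m);print(x.mean(),y.mean(),len(x),x.min(),x.max(),y.min(),y.max())
print(atz(w,(x.mean(),y.mean()),78),w['d'][int(y.mean()),int(x.mean())],atd(w,(x.mean(),y.mean()),w['d'][int(y.mean()),int(x.mean())]+9))
P=[]
for Y,X in zip(y,x):
    D=w['d'][Y,X]
    if D>0:P.append(atd(w,(X,Y),D))
P=np.array(P);s=least_squares(lambda v:np.linalg.norm(P-v,axis=1)-11,[531,-124,78],loss='soft_l1');print(s.x)
# lens disc circle from depth
P=[]
for Y in range(165,235):
  for X in range(285,355):
    D=w['d'][Y,X]
    if D>0:P.append(atd(w,(X,Y),D))
P=np.array(P);Q=P[(P[:,2]>44)&(P[:,2]<56)];print(len(Q),cv2.minEnclosingCircle(Q[:,:2].astype(np.float32)),np.median(Q[:,2]),Q.min(0),Q.max(0))
```

```text
321.67484662576686 209.2085889570552 163 310 330 197 217
[ 532.24904394 -129.63910332   78.        ] 279.82074 [ 532.43086361 -128.91282711   80.33819826]
[ 530.89117052 -126.69166516   78.42869775]
2211 ((530.8779907226562, -126.61615753173828), 31.828601837158203) 50.460328647088886 [ 499.34845554 -158.26132628   46.96543631] [562.44432464 -94.86369143  55.43657124]
```

{"name": "send_rows", "arguments": {"commands": [[[0.4,-0.031,-0.006,0,0,0],[0.8,-0.031,-0.006,0,0,0],[0.8,-0.031,-0.006,0,0,0],[0.8,-0.031,-0.006,0,0,0]]]}}

```text
time_s: 4.32
ee_pos: [531.9, -128.3, 105.3]
ee_rot: [9.1, 89.9, -6.2]
force: [-0.5, -0.5, 1.4]
gripper_width: 91.3
```

Run:
```python
from h import *
from workcell import env
st=env.state();print(st['time_s'],st['ee_pos'],st['force'])
print(cmd(st,[531,-125.8,59],tdown(-15.3)))
```

```text
4.325 [ 531.85319627 -128.30376168  105.28799759] [-0.49455462 -0.450611    1.3507871 ]
[ 4.629e-01  2.170e-02 -1.590e-02 -2.000e-04  3.000e-04 -1.000e-04]
```

{"name": "send_rows", "arguments": {"commands": [[[0.2,0,0,0,0,0],[0.2,0,0,0,0,0],[0.2,0,0,0,0,0]]]}}

```text
time_s: 4.7
ee_pos: [531.8, -128.8, 85.5]
ee_rot: [4.4, 89.8, -11.1]
force: [0.0, -0.4, 0.8]
gripper_width: 91.3
```

Run:
```python
from h import *
from workcell import env
for k in range(3):
    st=env.state();print(st['time_s'],st['ee_pos'],st['force'],st['qvel'].round(1))
    c=env.get_calibration('wrist'); im,d=env.grab_frame('wrist')
np.savez('w3.npz',im=im,d=d,**{k:np.array(v) for k,v in c.items()})
cv2.imwrite('pics/w3.png',im[:,:,::-1])
print(proj(c,[531,-125.8,78]))
w=np.load('w3.npz');P=[]
for Y in range(150,400):
  for X in range(200,440):
    D=d[Y,X]
    if D>0:P.append(atd(w,(X,Y),D))
P=np.array(P);Q=P[(P[:,2]>44)&(P[:,2]<56)&(P[:,1]>-165)&(np.abs(P[:,0]-531)<40)];print(len(Q),cv2.minEnclosingCircle(Q[:,:2].astype(np.float32)),Q.min(0),Q.max(0))
```

```text
4.7 [ 531.75995142 -128.82543347   85.49926236] [ 0.04117933 -0.44387634  0.80105716] [-0.1  0.   0.1 -0.1 -0.3 -0. ]
4.75 [ 531.70302422 -128.87309021   85.4476576 ] [-0.16844266 -0.56737197  0.168185  ] [-0.1  0.1  0.3  0.  -0.2  0.1]
4.8 [ 531.58842078 -128.85293564   85.24343277] [ 0.73174064  0.77158478 -0.12318157] [-0.   0.2  0.4  0.1 -0.2  0.1]
[318.01412233 241.35491589]
4334 ((530.9434814453125, -126.36463165283203), 32.03569030761719) [ 499.45927619 -158.33369321   47.13302598] [562.92865427 -94.38992832  55.6280714 ]
```

View pics/w3.png

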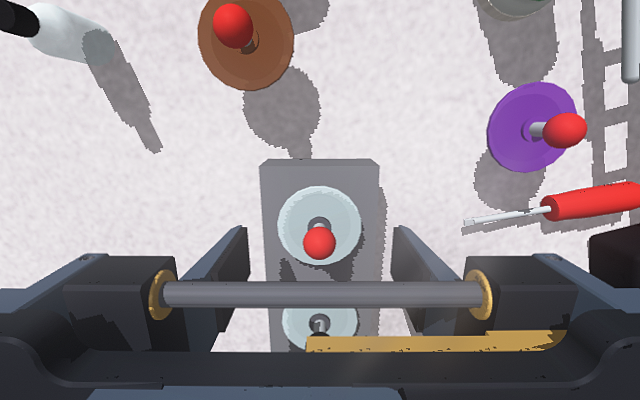

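{"name": "send_rows", "arguments": {"commands": [[[0.09,0.021,-0.012,0,0,0],[0.18,0.021,-0.012,0,0,0],[0.262,0.021,-0.012,0,0,0],[0.262,0.021,-0.012,0,0,0],[0.262,0.021,-0.012,0,0,0]]]}}

```text
time_s: 5.48
ee_pos: [530.2, -126.4, 57.7]
ee_rot: [51.7, 90.0, 36.2]
force: [0.4, -0.2, 0.1]
gripper_width: 91.0
```

Run:
```python
from h import *
from workcell import env
st=env.state();print(st['time_s'],st['ee_pos'],st['force'],st['qpos'].round(1))
```

```text
5.475 [ 530.24777583 -126.39706143   57.67592745] [ 0.3870069  -0.16589621  0.12743229] [-14.6  24.1 105.9   0.   50.    0.8]
```

{"name": "send_rows", "arguments": {"commands": [[[-0.013,0,0.006,0,0,0],[-0.013,0,0.006,0,0,0],[-0.013,0,0.006,0,0,0],[-0.013,0,0.006,0,0,0],[-0.013,0,0.006,0,0,0],[-0.013,0,0.006,0,0,0]]], "jaw": 1, "force": 45}}

```text
time_s: 6.22
ee_pos: [530.7, -126.5, 59.0]
ee_rot: [70.1, 90.0, 54.6]
force: [0.4, -0.4, -0.3]
gripper_width: 33.8
```

{"name": "send_rows", "arguments": {"commands": [[[0,0,0,0,0,0],[0,0,0,0,0,0],[0,0,0,0,0,0],[0,0,0,0,0,0]]]}}

```text
time_s: 6.72
ee_pos: [530.9, -126.5, 59.0]
ee_rot: [8.7, 90.0, -6.8]
force: [1.1, -0.0, -1.1]
gripper_width: 19.9
```

Run:
```python
from h import *
from workcell import env
st=env.state();print(st['time_s'],st['ee_pos'],st['force'],st['torque'],st['gripper_width'])
```

```text
6.725 [ 530.91476318 -126.54682123   59.03956861] [ 1.08285356 -0.00129006 -1.11967056] [-0.09976441 -0.09050917 -0.01011309] 19.865263119703076
```

{"name": "send_rows", "arguments": {"commands": [[[-0.05,0,0,0,0,0],[-0.15,0,0,0,0,0],[-0.25,0,0,0,0,0],[-0.4,0,0,0,0,0],[-0.5,0,0,0,0,0],[-0.5,0,0,0,0,0]]]}}

```text
time_s: 7.48
ee_pos: [531.4, -126.7, 110.3]
ee_rot: [2.9, 89.9, -12.6]
force: [0.3, 0.7, -3.1]
gripper_width: 19.7
```

Run:
```python
from h import *
from workcell import env
st=env.state();print(st['time_s'],st['ee_pos'],st['force'],st['torque'],st['gripper_width'])
im,d=env.grab_frame('side');cv2.imwrite('pics/s4.png',cv2.resize(im[100:260,230:430],None,fx=3.5,fy=3.5,interpolation=cv2.INTER_CUBIC)[:,:,::-1])
```

```text
7.475 [ 531.38076668 -126.68000251  110.2877117 ] [ 0.30120878  0.71263582 -3.08154909] [-0.1730863   0.10060989  0.05200553] 19.672937488781386
```

View pics/s4.png

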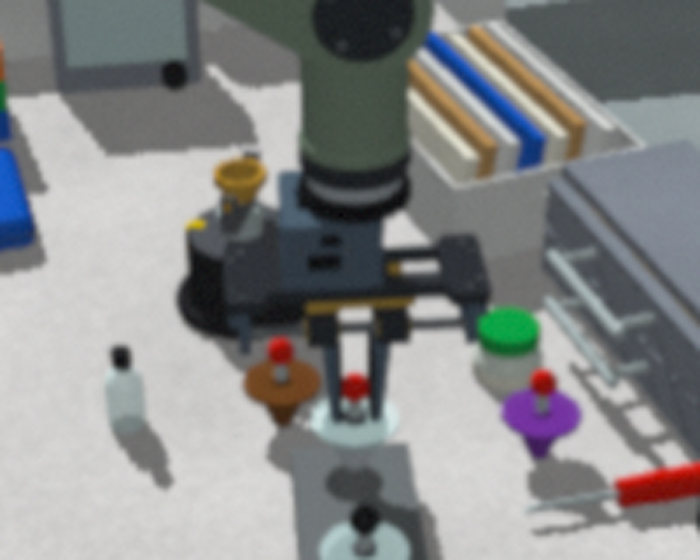

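{"name": "send_rows", "arguments": {"commands": [[[-0.5,0,0,0,0,0],[-0.8,0.2,-0.05,0,0,0],[-1.0,0.7,-0.187,0,0,0],[-1.0,0.76,-0.187,0,0,0]]]}}

```text
time_s: 8.02
ee_pos: [533.3, -45.9, 210.3]
ee_rot: [33.3, 89.9, 18.0]
force: [0.2, -0.1, -3.0]
gripper_width: 19.5
```

{"name": "send_rows", "arguments": {"commands": [[[0,0.4,-0.09,0,0,0],[0,0.76,-0.187,0,0,0],[0,0.76,-0.187,0,0,0]]]}}

```text
time_s: 8.4
ee_pos: [534.5, 31.4, 207.8]
ee_rot: [-166.0, 89.9, 178.7]
force: [-0.2, -0.3, -3.1]
gripper_width: 19.5
```

{"name": "send_rows", "arguments": {"commands": [[[0,0.4,-0.09,0,0,0],[0,0.76,-0.187,0,0,0],[0,0.76,-0.187,0,0,0]]]}}

```text
time_s: 8.78
ee_pos: [537.2, 108.9, 208.1]
ee_rot: [-145.8, 89.9, -161.1]
force: [-0.4, -0.5, -2.7]
gripper_width: 19.7
```

{"name": "send_rows", "arguments": {"commands": [[[0,0.3,-0.09,0.015,0,0],[0,0.6,-0.16,0.03,0,0],[0,0.76,-0.187,0.05,0,0],[0,0.76,-0.187,0.05,0,0],[0,0.76,-0.187,0.05,0,0]]]}}

```text
time_s: 9.4
ee_pos: [539.5, 184.8, 208.6]
ee_rot: [-92.3, 89.9, -125.8]
force: [0.2, 1.4, -3.0]
gripper_width: 19.8
```

Run:
```python
from h import *
from workcell import env
F=[]
for k in range(2):
    st=env.state();print(st['time_s'],st['ee_pos'],st['force'],st['qpos'].round(1),st['gripper_width']);c=env.get_calibration('wrist');im,d=env.grab_frame('wrist')
np.savez('w5.npz',im=im,d=d,**{k:np.array(v) for k,v in c.items()})
cv2.imwrite('pics/w5.png',im[:,:,::-1])
R=pose(st)[1];print(R.as_matrix().round(3)); print(cmd(st,[540,187,212],tdown(-33.5)))
for n in ['top','side']:
  im,d=env.grab_frame(n);c=env.get_calibration(n);np.savez(n+'5.npz',im=im,d=d,**{k:np.array(v) for k,v in c.items()})
  if n=='side':cv2.imwrite('pics/s5.png',cv2.resize(im[90:220,240:380],None,fx=4.2,fy=4.2,interpolation=cv2.INTER_CUBIC)[:,:,::-1])
  else:cv2.imwrite('pics/t5.png',cv2.resize(im[130:250,190:330],None,fx=4.2,fy=4.2,interpolation=cv2.INTER_CUBIC)[:,:,::-1])
```

```text
9.4 [539.52780226 184.76042466 208.59287947] [ 0.2062631   1.35317125 -2.98500366] [17.8 18.1 90.7 -0.1 71.2 51.2] 19.793275446867934
9.45 [539.57865798 184.88140733 208.7933662 ] [-0.52608786  0.01051754 -3.57666983] [17.8 18.1 90.7 -0.  71.2 51.2] 19.83121844330263
[[-0.001  0.551  0.834]
 [-0.001  0.834 -0.551]
 [-1.    -0.001  0.   ]]
[-0.0321  0.02   -0.0082  0.0001  0.      0.0002]
```

View pics/w5.png

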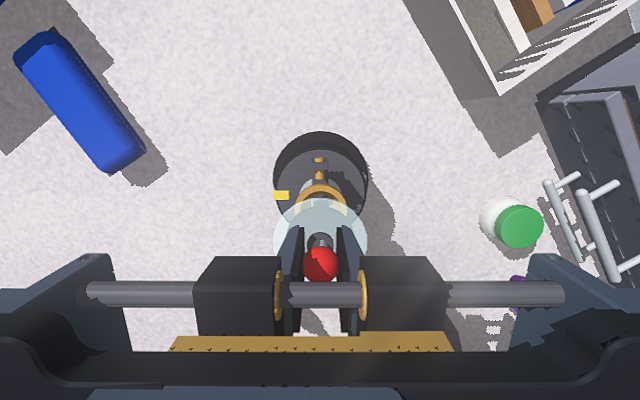

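View pics/s5.png

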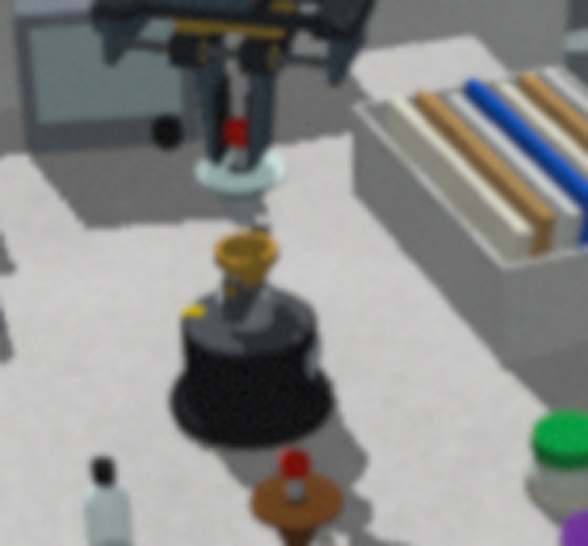

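Run:
```python
from h import *
w=np.load('w5.npz');d=w['d'];im=w['im'].astype(int);P=[];C=[]
for Y in range(120,300):
  for X in range(262,380):
    if d[Y,X]>0:P.append(atd(w,(X,Y),d[Y,X]));C.append(im[Y,X])
P=np.array(P);C=np.array(C)
o=np.array([539.6,184.9,208.7]);Ry=np.array([.551,.834,0]);Rz=np.array([.834,-.551,0])
L=np.c_[(P-o)@Rz,(P-o)@Ry,P[:,2]]
red=(C[:,0]>110)&(C[:,1]<70)&(C[:,2]<70);Q=L[red]
s=least_squares(lambda v:np.linalg.norm(Q-v,axis=1)-11,[0,0,228],loss='soft_l1');print('ball (toolz,tooly,z)',s.x,len(Q))
m=(np.abs(L[:,2]-200)<6)&(np.hypot(L[:,0],L[:,1])<45)&(np.abs(C[:,0]-C[:,2])<40)&(C[:,1]>120);Q=L[m];print(len(Q),Q.min(0),Q.max(0),np.median(Q[:,2]))
# lens rim arc: for each column bin farthest y
b=[]
for z0 in range(-28,29,3):
    k=Q[np.abs(Q[:,0]-z0)<1.5]
    if len(k)>2:b.append([z0,k[:,1].max()])
b=np.array(b);s=least_squares(lambda v:np.hypot(b[:,0]-v[0],b[:,1]-v[1])-32,[0,0],loss='soft_l1');print('lens',s.x)
# cup
m=(P[:,2]>132)&(P[:,2]<139)&(np.hypot(P[:,0]-540,P[:,1]-187)<28);Q=P[m];print('cup pts',len(Q),Q.min(0),Q.max(0))
```

```text
ball (toolz,tooly,z) [-4.10934325e-01 -2.84637935e-02  2.28096698e+02] 913
2764 [-32.296323   -28.9467312  196.63952411] [ 30.91095151  32.06848379 205.93441438] 200.18396065735158
lens [-0.47775837  0.41183223]
cup pts 393 [526.81878702 180.55848712 132.01322497] [563.87709491 210.18506673 137.66996541]
```

View pics/t5.png

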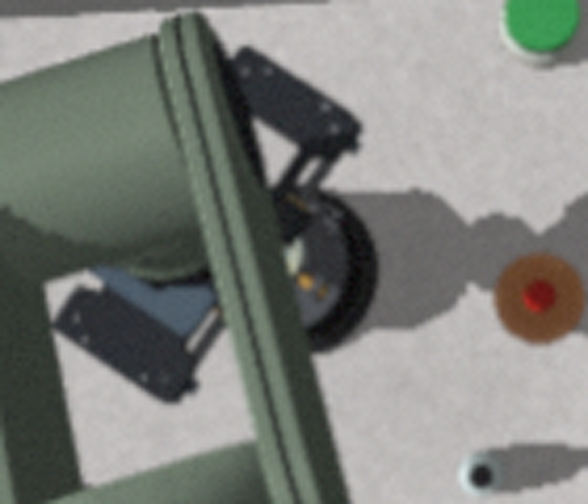

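{"name": "send_rows", "arguments": {"commands": [[[0,0.02,-0.004,0,0,0],[0.1,0.02,-0.004,0,0,0],[0.2,0.02,-0.004,0,0,0],[0.3,0.02,-0.004,0,0,0],[0.4,0.02,-0.004,0,0,0],[0.4,0.02,-0.004,0,0,0],[0.4,0.02,-0.004,0,0,0]]]}}

```text
time_s: 10.48
ee_pos: [540.6, 188.4, 169.3]
ee_rot: [57.5, 90.0, 24.1]
force: [0.8, -1.3, -2.4]
gripper_width: 19.5
```

```bash
cat > r.py <<'E'
from h import *
from workcell import env
st=env.state();p,R=pose(st);print(st['time_s'],p.round(2),R.as_matrix().round(4).tolist(),'F',st['force'].round(2),'T',st['torque'].round(3),round(st['gripper_width'],2))
E
python3 r.py
```

```text
10.475 [540.61 188.44 169.25] [[0.0005, 0.5513, 0.8343], [0.0002, 0.8343, -0.5513], [-1.0, 0.0005, 0.0003]] F [ 0.78 -1.27 -2.37] T [-0.116  0.03  -0.021] 19.54
```

{"name": "send_rows", "arguments": {"commands": [[[0.01,-0.013,0.003,0,0,0],[0.02,-0.013,0.003,0,0,0],[0.03,-0.013,0.003,0,0,0],[0.03,-0.013,0.003,0,0,0]]]}}

```text
time_s: 10.98
ee_pos: [539.9, 187.0, 166.0]
ee_rot: [174.8, 90.0, 141.3]
force: [0.0, -0.4, -3.8]
gripper_width: 20.3
```

```bash
python3 r.py
```

```text
10.975 [539.87 187.04 166.  ] [[-0.0001, 0.5514, 0.8342], [0.0001, 0.8342, -0.5514], [-1.0, 0.0, -0.0001]] F [ 0.02 -0.44 -3.82] T [-0.105  0.069 -0.046] 20.28
```

{"name": "send_rows", "arguments": {"commands": [[[0.007,0,0,0,0,0],[0.014,0,0,0,0,0],[0.021,0,0,0,0,0],[0.021,0,0,0,0,0]]]}}

```text
time_s: 11.48
ee_pos: [539.9, 187.0, 163.9]
ee_rot: [-154.5, 90.0, 172.0]
force: [0.8, -0.2, -3.1]
gripper_width: 19.6
```

```bash
python3 r.py
```

```text
11.475 [539.88 187.05 163.86] [[-0.0002, 0.5514, 0.8343], [0.0, 0.8343, -0.5514], [-1.0, -0.0001, -0.0001]] F [ 0.82 -0.24 -3.12] T [-0.098  0.054  0.02 ] 19.64
```

{"name": "send_rows", "arguments": {"commands": [[[0.005,0,0,0,0,0],[0.012,0,0,0,0,0],[0.012,0,0,0,0,0]]]}}

```text
time_s: 11.85
ee_pos: [540.0, 187.0, 162.8]
ee_rot: [38.0, 90.0, 4.5]
force: [-0.3, 0.3, -2.6]
gripper_width: 19.8
```

{"name": "send_rows", "arguments": {"commands": [[[0.005,0,0,0,0,0],[0.01,0,0,0,0,0],[0.01,0,0,0,0,0]]]}}

```text
time_s: 12.22
ee_pos: [540.2, 187.0, 161.9]
ee_rot: [34.4, 90.0, 1.0]
force: [0.7, -1.2, -2.8]
gripper_width: 19.8
```

{"name": "send_rows", "arguments": {"commands": [[[0.005,0,0,0,0,0],[0.01,0,0,0,0,0],[0.01,0,0,0,0,0]]]}}

```text
time_s: 12.6
ee_pos: [540.2, 187.0, 160.9]
ee_rot: [35.7, 90.0, 2.2]
force: [1.5, -1.0, -2.4]
gripper_width: 19.7
```

{"name": "send_rows", "arguments": {"commands": [[[0.005,0,0,0,0,0],[0.01,0,0,0,0,0],[0.01,0,0,0,0,0]]]}}

```text
time_s: 12.98
ee_pos: [540.3, 187.0, 160.0]
ee_rot: [34.1, 89.9, 0.7]
force: [2.9, -0.4, -0.6]
gripper_width: 19.8
```

{"name": "send_rows", "arguments": {"commands": [[[0,0.006,0.009,0,0,0],[0,0.006,0.009,0,0,0],[0,0.006,0.009,0,0,0]]]}}

```text
time_s: 13.35
ee_pos: [540.8, 187.1, 159.6]
ee_rot: [-157.0, 90.0, 169.6]
force: [1.0, -1.1, -0.2]
gripper_width: 19.7
```

```bash
python3 r.py
```

```text
13.35 [540.81 187.11 159.62] [[-0.0005, 0.5513, 0.8343], [0.0001, 0.8343, -0.5513], [-1.0, -0.0002, -0.0004]] F [ 0.97 -1.07 -0.23] T [-0.314 -0.212  0.004] 19.71
```

{"name": "send_rows", "arguments": {"commands": [[[0.003,-0.002,0.005,0,0,0],[0.006,-0.002,0.005,0,0,0],[0.006,-0.002,0.005,0,0,0]]]}}

```text
time_s: 13.72
ee_pos: [541.1, 186.8, 159.2]
ee_rot: [170.3, 90.0, 136.8]
force: [0.0, 0.7, -0.7]
gripper_width: 19.7
```

```bash
python3 r.py
```

```text
13.725 [541.09 186.79 159.16] [[-0.0004, 0.5514, 0.8342], [0.0004, 0.8342, -0.5514], [-1.0, 0.0001, -0.0005]] F [ 0.04  0.74 -0.72] T [-0.118 -0.002 -0.003] 19.68
```

{"name": "send_rows", "arguments": {"commands": [[[0.003,0,0,0,0,0],[0.006,0,0,0,0,0],[0.006,0,0,0,0,0]]]}}

```text
time_s: 14.1
ee_pos: [541.2, 186.8, 158.8]
ee_rot: [118.0, 90.0, 84.6]
force: [0.8, 0.7, 1.3]
gripper_width: 19.4
```

```bash
python3 r.py
```

```text
14.1 [541.25 186.78 158.76] [[0.0, 0.5514, 0.8343], [0.0004, 0.8343, -0.5514], [-1.0, 0.0004, -0.0002]] F [0.83 0.69 1.33] T [-0.065  0.172  0.034] 19.43
```

{"name": "send_rows", "arguments": {"commands": [[[0.003,0.003,0.001,0,0,0],[0.006,0.003,0.001,0,0,0],[0.006,0.003,0.001,0,0,0],[0.006,0.003,0.001,0,0,0]]]}}

```text
time_s: 14.6
ee_pos: [541.5, 186.9, 158.2]
ee_rot: [98.9, 90.0, 65.4]
force: [-1.6, -1.4, 4.4]
gripper_width: 19.4
```

```bash
python3 r.py
```

```text
14.6 [541.5  186.86 158.17] [[0.0001, 0.5514, 0.8343], [0.0002, 0.8343, -0.5514], [-1.0, 0.0002, -0.0]] F [-1.55 -1.36  4.37] T [-0.126  0.421  0.021] 19.39
```

{"name": "send_rows", "arguments": {"commands": [[[0.004,-0.002,-0.001,0,0,0],[0.008,-0.002,-0.001,0,0,0],[0.008,-0.002,-0.001,0,0,0],[0.008,-0.002,-0.001,0,0,0]]]}}

```text
time_s: 15.1
ee_pos: [541.6, 186.9, 157.8]
ee_rot: [62.1, 89.9, 28.6]
force: [-1.0, -0.2, 7.5]
gripper_width: 20.1
```

```bash
python3 r.py
```

```text
15.1 [541.59 186.87 157.77] [[0.0009, 0.5513, 0.8343], [0.0005, 0.8343, -0.5513], [-1.0, 0.001, 0.0005]] F [-0.98 -0.18  7.47] T [-0.145  0.443  0.028] 20.15
```

{"name": "send_rows", "arguments": {"commands": [[[0.003,0,0,0,0,0],[0.003,0,0,0,0,0],[0.003,0,0,0,0,0],[0.003,0,0,0,0,0],[0.003,0,0,0,0,0],[0.003,0,0,0,0,0]]]}}

```text
time_s: 15.85
ee_pos: [541.6, 186.9, 157.6]
ee_rot: [63.0, 89.9, 29.6]
force: [-1.8, 0.6, 6.4]
gripper_width: 19.6
```

```bash
python3 r.py
python3 - <<'E'
from h import *
from workcell import env
im,d=env.grab_frame('side');cv2.imwrite('pics/s6.png',cv2.resize(im[90:220,240:380],None,fx=4.2,fy=4.2,interpolation=cv2.INTER_CUBIC)[:,:,::-1])
st=env.state();print(st['force'])
im,d=env.grab_frame('wrist');c=env.get_calibration('wrist');np.savez('w6.npz',im=im,d=d,**{k:np.array(v) for k,v in c.items()})
st=env.state();print(st['force'],st['ee_pos'])
cv2.imwrite('pics/w6.png',cv2.resize(im[110:310,220:420],None,fx=3,fy=3,interpolation=cv2.INTER_CUBIC)[:,:,::-1])
E
```

```text
15.85 [541.62 186.89 157.65] [[0.0011, 0.5514, 0.8343], [0.0006, 0.8343, -0.5514], [-1.0, 0.0011, 0.0006]] F [-1.78  0.57  6.38] T [-0.142  0.436  0.039] 19.56
[-0.8662619  -0.45067115  7.18762335]
[-1.91660548 -0.29777979  7.27886658] [541.62703749 186.85763182 157.66377385]
```

View pics/s6.png

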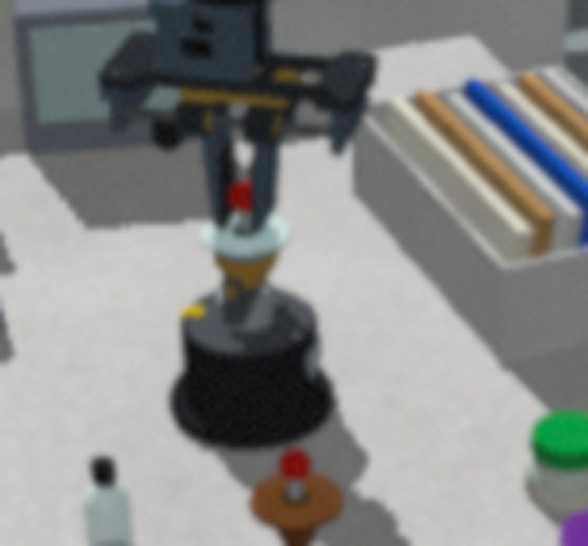

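View pics/w6.png

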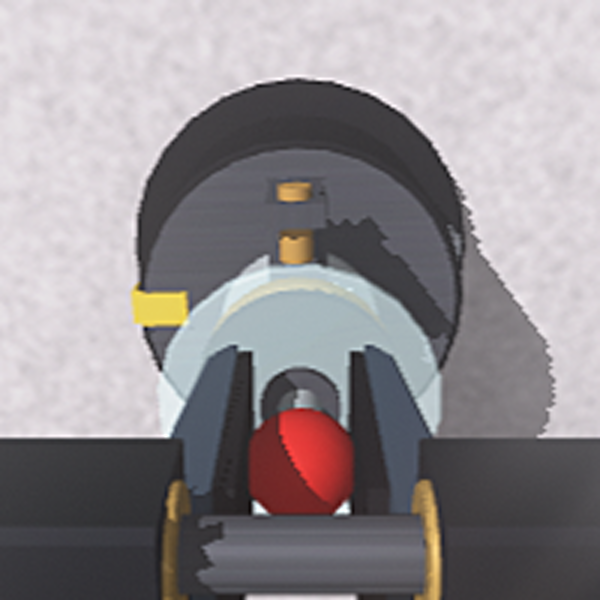

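{"name": "send_rows", "arguments": {"commands": [[[0.003,-0.002,-0.003,0,0,0],[0.005,-0.002,-0.003,0,0,0],[0.005,-0.002,-0.003,0,0,0],[0.005,-0.002,-0.003,0,0,0]]]}}

```text
time_s: 16.45
ee_pos: [541.6, 186.9, 157.5]
ee_rot: [52.8, 89.9, 19.4]
force: [-1.5, -0.1, 8.9]
gripper_width: 19.6
```

```bash
python3 r.py
```

```text
16.45 [541.59 186.91 157.45] [[0.002, 0.5513, 0.8343], [0.0007, 0.8343, -0.5513], [-1.0, 0.0017, 0.0013]] F [-1.52 -0.12  8.86] T [-0.141  0.418  0.077] 19.57
```

{"name": "send_rows", "arguments": {"commands": [[[0,0,0,0,0,0],[0,0,0,0,0,0],[0,0,0,0,0,0],[-0.004,0,0,0,0,0],[-0.008,0,0,0,0,0],[-0.008,0,0,0,0,0]]]}}

```text
time_s: 17.2
ee_pos: [541.6, 186.9, 157.8]
ee_rot: [51.1, 89.9, 17.7]
force: [-1.5, -0.9, 5.8]
gripper_width: 19.6
```

```bash
python3 r.py
```

```text
17.2 [541.58 186.87 157.84] [[0.0018, 0.5513, 0.8343], [0.0006, 0.8343, -0.5513], [-1.0, 0.0014, 0.0012]] F [-1.47 -0.87  5.84] T [-0.101  0.252  0.02 ] 19.63
```

{"name": "send_rows", "arguments": {"commands": [[[-0.002,0,-0.006,0,-0.0028,0],[-0.002,0,-0.012,0,-0.0056,0],[-0.002,0,-0.018,0,-0.0084,0],[-0.002,0,-0.024,0,-0.0111,0],[-0.002,0,-0.024,0,-0.0111,0]]]}}

```text
time_s: 17.82
ee_pos: [539.4, 188.2, 157.9]
ee_rot: [0.9, 85.9, -32.6]
force: [-1.2, 0.1, 6.3]
gripper_width: 19.7
```

```bash
python3 r.py
```

```text
17.825 [539.41 188.18 157.91] [[0.06, 0.5508, 0.8325], [-0.0383, 0.8346, -0.5495], [-0.9975, 0.0011, 0.0712]] F [-1.16  0.11  6.28] T [-0.165  0.243 -0.055] 19.68
```

{"name": "send_rows", "arguments": {"commands": [[[0,0,-0.006,0,-0.003,0],[-0.001,0,-0.012,0,-0.006,0],[-0.001,0,-0.019,0,-0.009,0],[-0.001,0,-0.0255,0,-0.012,0],[-0.001,0,-0.0255,0,-0.012,0],[-0.001,0,-0.0255,0,-0.012,0],[-0.001,0,-0.0255,0,-0.012,0]]]}}

```text
time_s: 18.7
ee_pos: [537.2, 189.5, 157.6]
ee_rot: [0.3, 81.7, -33.2]
force: [-0.3, -0.4, 6.0]
gripper_width: 20.0
```

```bash
python3 r.py
python3 - <<'E'
from h import *
from workcell import env
im,d=env.grab_frame('side');cv2.imwrite('pics/s7.png',cv2.resize(im[90:190,250:350],None,fx=5.5,fy=5.5,interpolation=cv2.INTER_CUBIC)[:,:,::-1])
im,d=env.grab_frame('wrist')
cv2.imwrite('pics/w7.png',cv2.resize(im[110:310,220:420],None,fx=3,fy=3,interpolation=cv2.INTER_CUBIC)[:,:,::-1])
E
```

```text
18.7 [537.21 189.49 157.56] [[0.1213, 0.5514, 0.8254], [-0.0793, 0.8343, -0.5456], [-0.9894, 0.0007, 0.145]] F [-0.27 -0.41  6.03] T [-0.201  0.221 -0.012] 20.01
```

View pics/s7.png

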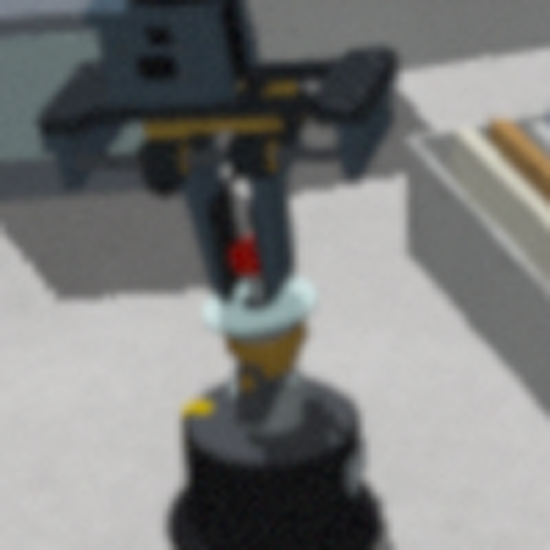

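View pics/w7.png

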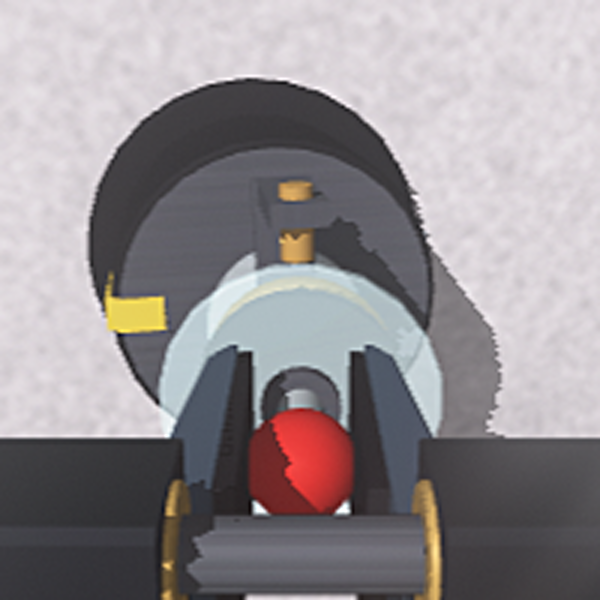

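{"name": "send_rows", "arguments": {"commands": [[[0.0002,0,0.0121,0,0.00576,0],[0.0009,0,0.0243,0,0.0115,0],[0.002,0,0.0363,0,0.0173,0],[0.0035,0,0.0485,0,0.023,0],[0.0035,0,0.0485,0,0.023,0]]]}}

```text
time_s: 19.42
ee_pos: [541.6, 186.8, 157.8]
ee_rot: [92.9, 89.9, 59.4]
force: [-0.2, 0.3, 5.7]
gripper_width: 19.8
```

```bash
python3 r.py
```

```text
19.425 [541.63 186.76 157.8 ] [[0.0006, 0.5523, 0.8336], [0.001, 0.8336, -0.5523], [-1.0, 0.0011, -0.0001]] F [-0.2   0.28  5.69] T [-0.091  0.179  0.013] 19.78
```

{"name": "send_rows", "arguments": {"commands": [[[0.0002,0,0.0121,0,0.00576,0],[0.0009,0,0.0243,0,0.0115,0],[0.002,0,0.0363,0,0.0173,0],[0.0035,0,0.0485,0,0.023,0],[0.0035,0,0.0485,0,0.023,0],[0.0035,0,0.0485,0,0.023,0],[0.0035,0,0.0485,0,0.023,0]]]}}

```text
time_s: 20.3
ee_pos: [545.6, 184.3, 157.5]
ee_rot: [179.4, 81.7, 146.0]
force: [-0.6, 0.2, 6.0]
gripper_width: 19.4
```

```bash
python3 r.py
python3 - <<'E'
from h import *
from workcell import env
im,d=env.grab_frame('side');cv2.imwrite('pics/s8.png',cv2.resize(im[90:190,250:350],None,fx=5.5,fy=5.5,interpolation=cv2.INTER_CUBIC)[:,:,::-1])
E
```

```text
20.3 [545.57 184.32 157.52] [[-0.119, 0.5518, 0.8255], [0.0804, 0.834, -0.5459], [-0.9896, 0.0014, -0.1436]] F [-0.62  0.17  5.99] T [-0.14   0.072 -0.075] 19.4
```

View pics/s8.png

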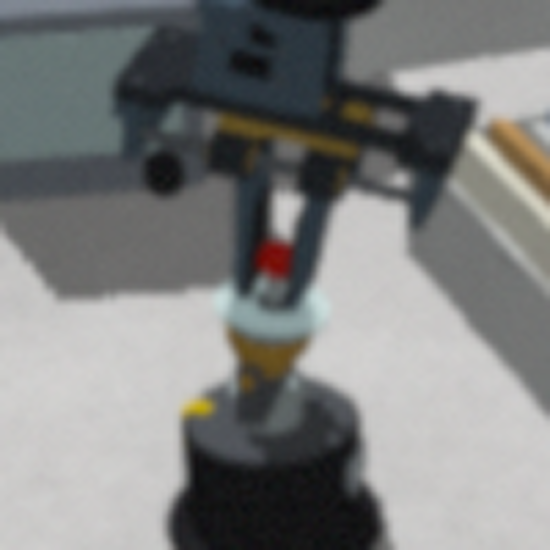

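Rocked about 8.3° away from the mark. Back to level.

{"name": "send_rows", "arguments": {"commands": [[[0.0002,0,-0.0121,0,-0.00576,0],[0.0009,0,-0.0243,0,-0.0115,0],[0.002,0,-0.0363,0,-0.0173,0],[0.0035,0,-0.0485,0,-0.023,0],[0.0035,0,-0.0485,0,-0.023,0],[0.0035,0,-0.0485,0,-0.023,0]]]}}

```text
time_s: 21.1
ee_pos: [541.3, 186.9, 157.9]
ee_rot: [71.5, 89.9, 38.1]
force: [0.7, -0.2, 6.3]
gripper_width: 19.6
```

```bash
python3 r.py
```

```text
21.1 [541.3  186.94 157.88] [[0.0008, 0.5515, 0.8342], [0.0006, 0.8342, -0.5515], [-1.0, 0.0009, 0.0003]] F [ 0.7  -0.23  6.35] T [-0.108  0.17   0.009] 19.62
```

{"name": "send_rows", "arguments": {"commands": [[[-0.004,0,0,0,0,0],[-0.008,0,0,0,0,0],[-0.011,0,0,0,0,0],[-0.011,0,0,0,0,0]]]}}

```text
time_s: 21.6
ee_pos: [541.2, 186.8, 158.5]
ee_rot: [25.3, 90.0, -8.1]
force: [2.1, 0.2, 2.9]
gripper_width: 19.5
```

```bash
python3 r.py
```

```text
21.6 [541.18 186.8  158.48] [[0.0007, 0.5514, 0.8342], [-0.0001, 0.8342, -0.5514], [-1.0, 0.0003, 0.0007]] F [2.12 0.23 2.95] T [-0.053 -0.147  0.011] 19.45
```

{"name": "send_rows", "arguments": {"commands": [[[-0.003,0.001,0.002,0,0,0],[-0.006,0.002,0.003,0,0,0],[-0.006,0.002,0.003,0,0,0]]]}}

```text
time_s: 21.98
ee_pos: [541.1, 186.7, 159.0]
ee_rot: [-57.8, 90.0, -91.3]
force: [1.4, -0.0, -1.2]
gripper_width: 19.6
```

```bash
python3 r.py
```

```text
21.975 [541.12 186.7  158.97] [[-0.0, 0.5513, 0.8343], [-0.0005, 0.8343, -0.5513], [-1.0, -0.0004, 0.0003]] F [ 1.36 -0.04 -1.19] T [-0.061 -0.169  0.009] 19.59
```

{"name": "send_rows", "arguments": {"commands": [[[0.001,0.002,0.003,0,0,0],[0.001,0.002,0.003,0,0,0],[0.001,0.002,0.003,0,0,0]]]}}

```text
time_s: 22.35
ee_pos: [541.2, 186.7, 159.0]
ee_rot: [-107.5, 90.0, -141.0]
force: [0.5, 0.4, 0.1]
gripper_width: 19.4
```

{"name": "send_rows", "arguments": {"commands": [[[0,0,0,0,0,0],[0,0,0,0,0,0],[0,0,0,0,0,0],[0,0,0,0,0,0],[0,0,0,0,0,0],[0,0,0,0,0,0]]], "jaw": -0.2}}

```text
time_s: 23.1
ee_pos: [541.6, 186.8, 159.2]
ee_rot: [5.1, 90.0, -28.4]
force: [-0.4, -0.1, 0.3]
gripper_width: 54.6
```

```bash
python3 r.py;python3 - <<'E'
from h import *
from workcell import env
im,d=env.grab_frame('wrist');c=env.get_calibration('wrist')
np.savez('w9.npz',im=im,d=d,**{k:np.array(v) for k,v in c.items()})
cv2.imwrite('pics/w9.png',cv2.resize(im[110:310,220:420],None,fx=3,fy=3,interpolation=cv2.INTER_CUBIC)[:,:,::-1])
E
```

```text
23.1 [541.62 186.78 159.23] [[0.0005, 0.5513, 0.8343], [-0.0003, 0.8343, -0.5513], [-1.0, 0.0001, 0.0006]] F [-0.44 -0.1   0.31] T [-0.144  0.071 -0.044] 54.57
```

View pics/w9.png

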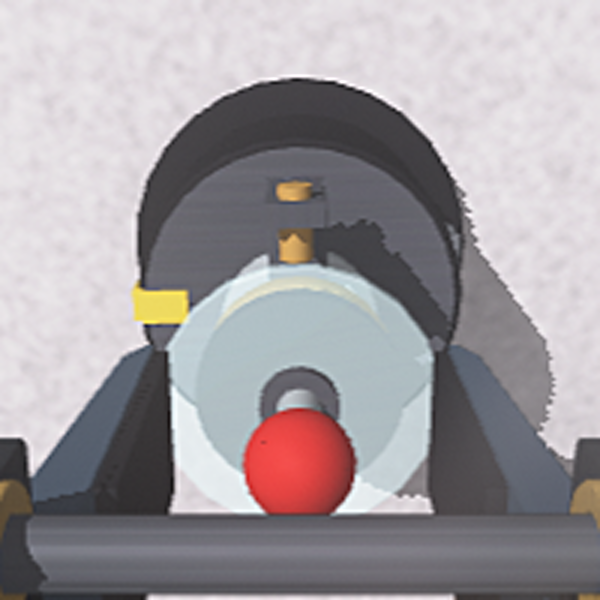

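Released, and the carrier stands centred and free between the fingers. Straight up and away.

{"name": "send_rows", "arguments": {"commands": [[[-0.1,0,0,0,0,0],[-0.3,0,0,0,0,0],[-0.6,0,0,0,0,0],[-1,0,0,0,0,0],[-1,0,0,0,0,0]]]}}

```text
time_s: 23.78
ee_pos: [543.4, 187.4, 263.5]
ee_rot: [49.0, 89.5, 15.5]
force: [0.0, 0.2, -0.7]
gripper_width: 55.2
```

{"name": "send_rows", "arguments": {"commands": [[[0,-0.5,-0.3,0,0,0],[0,-1,-0.6,0,0,0],[0,-1,-0.6,0,0,0],[0,-1,-0.6,0,0,0]]]}}

```text
time_s: 24.28
ee_pos: [436.8, 136.6, 259.4]
ee_rot: [39.7, 89.9, 6.2]
force: [0.7, 0.2, -0.9]
gripper_width: 55.0
```

```bash
python3 r.py;python3 - <<'E'
from h import *
from workcell import env
im,d=env.grab_frame('side');w={**env.get_calibration('side')};cv2.imwrite('pics/s10.png',cv2.resize(im[100:300,230:420],None,fx=3,fy=3,interpolation=cv2.INTER_CUBIC)[:,:,::-1])
im,d=env.grab_frame('wrist');c=env.get_calibration('wrist');cv2.imwrite('pics/w10.png',im[:,:,::-1])
L=[];B=[]
for Y in range(400):
  for X in range(640):
    if d[Y,X]>0:
      p=atd(c,(X,Y),d[Y,X])
      if np.hypot(p[0]-541,p[1]-187)<50:
        r=im[Y,X].astype(int)
        if 142<p[2]<160:L.append(p)
        if p[2]>160 and r[0]>110 and r[1]<70:B.append(p)
L=np.array(L);B=np.array(B);print(len(L),len(B))
if len(B)>20:print('ball',least_squares(lambda v:np.linalg.norm(B-v,axis=1)-11,[541,187,178],loss='soft_l1').x)
if len(L)>20:
  print('lens',cv2.minEnclosingCircle(L[:,:2].astype(np.float32)),np.median(L[:,2]))
  A=np.c_[L[:,:2]-[541,187],np.ones(len(L))];k=np.abs(L[:,2]-np.median(L[:,2]))<4;print('plane',np.linalg.lstsq(A[k],L[k,2],rcond=None)[0])
E
```

```text
24.275 [436.8  136.59 259.39] [[0.0017, 0.5515, 0.8342], [0.0002, 0.8342, -0.5515], [-1.0, 0.0011, 0.0013]] F [ 0.7   0.19 -0.94] T [-0.115  0.087 -0.013] 55.01
3440 313
ball [541.28867109 187.3134867  177.94595954]
lens ((541.1875, 187.3713836669922), 32.09429168701172) 150.03027018373228
plane [2.78664347e-04 2.37012258e-03 1.50040791e+02]
```

View pics/s10.png

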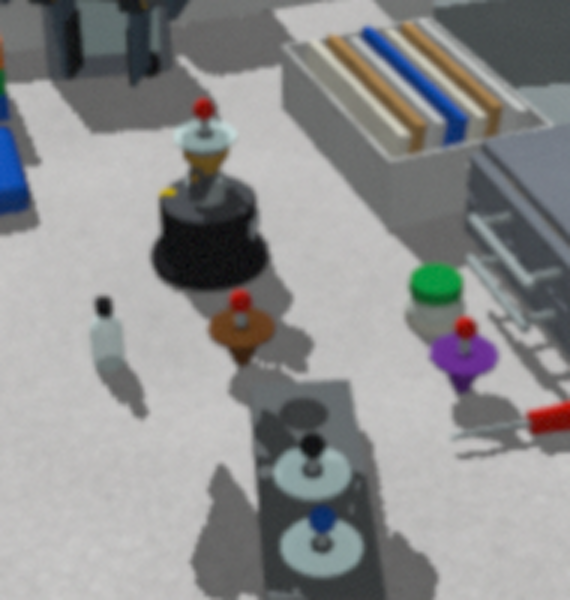

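View pics/w10.png

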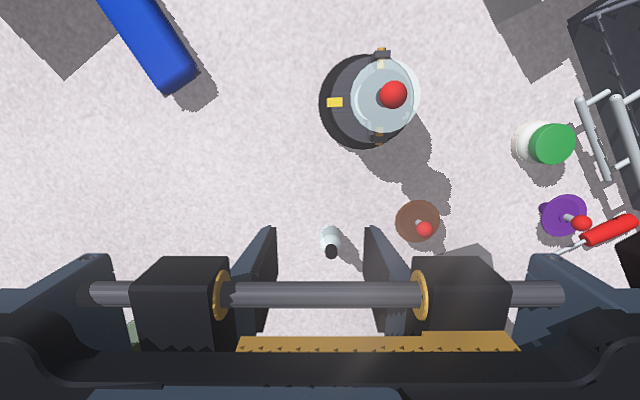

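The carrier stands upright in the cup: lens slope about 0.002, and ball and lens centred on one axis within 0.2 mm. The other things look undisturbed and the arm is clear.

```bash
python3 -c "
from workcell import env
print(env.job_done())"
```

```text
the job is handed in; nothing more can be done
None
```

The red-knobbed carrier now stands seated and upright in the brass cup, let go, with the arm clear. I handed the job in just after 24 s; it reports no verdict. The cushion and cup-angle joints can't be read, so the loads below come from the wrist force and the angles from the tool's tilt.

- **Press:** I lifted the carrier from the rack, found the cup by touch and pressed to about 12 N. It stayed above 8 N for over 1.5 s, and no reading went above about 12 N.
- **Rocking:** With about 9 N still on the cup, I rocked it 8.3° (0.145 rad) towards the yellow mark and 8.2° (0.144 rad) the other way. Side forces stayed small. I then levelled it, eased the load to about the carrier's own weight and opened the jaws.
- **Final check:** In the last wrist picture the lens is level to about 0.002 rad, and ball and lens share one axis within 0.2 mm. Lens height fits a seated carrier. The other things in view look unmoved, judged by eye only.
- **Disagreement:** My camera estimate of the stand's axis was (540, 187). The carrier seated at about (541.2, 187.3), inside the 2 mm calibration tolerance. I corrected for it during seating by the side force.

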